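# Crank the sample shuttle under the reading head

## Task

The sample shuttle's crank arm is folded in over its handwheel, which locks the wheel. Swing the arm out by its black knob until it snaps into its outer stop, then crank the wheel counterclockwise (seen from above) to its end stop, so that the carriage carries the sample cup under the reading head. Leave the arm swung out, and move the cup by the crank only: do not touch the cup or its carriage.

Things in the scene. Friction and masses are not known exactly. Their poses are not given: they have to be found in the camera images.
- shuttle: grey sample shuttle, fixed: gearbox 160 x 165 x 50 mm, on it a spoked handwheel (102 mm across, vertical axis, top 65 mm above the table), behind it a track with carriage and a reading head (168 mm high, over the track at x 97 to 197, y -30 to -90 mm). Origin: on the table under the wheel axis; z up, x towards the track, y along the track to the end where the carriage starts
- pivot_pin (a point): upright pivot pin of the folding steel crank arm, on the wheel's rim 46 mm from the wheel axis, at the arm's top face 85 mm above the table; goes round with the wheel. At the start it stands 150 deg counterclockwise from the shuttle's x
- knob_center (a point): centre of the upright black crank knob (20 mm thick, 52 mm high, from 87 to 139 mm above the table) on the arm's free end, 46 mm from the pivot. It moves level. Folded it stands over the wheel's hub; swung out, 65 mm from the wheel axis. The knob spins freely on its pin, so a gripper holding it need not turn
- folding_arm (a joint): swing of the arm about the pivot, counterclockwise seen from above: 0 folded in, 1.57 rad at its outer stop. A spring detent holds it at either end (about 4 N at the knob to start it; it snaps home in the last 25 deg). While it is folded in, a nose on it bears on a post of the gearbox and the wheel cannot turn
- crank_wheel (a joint): turn of the wheel, counterclockwise seen from above: 0 at the start, 2.6 rad at its end stop. It takes about 2 N at the swung-out knob and stays where it is left; it drives the carriage 46 mm a radian. Cranking this way presses the arm against its outer stop
- carriage: aluminium carriage 78 x 78 mm on the track, with a round nest that holds the cup; geared to the wheel, it travels 120 mm along the shuttle's -y. Origin: centre of its underside, 22 mm above the table
- sample_cup: clear specimen cup with a red lid, 51 mm across, 64 mm high, standing loose in the carriage's nest. Origin: centre of its underside, 36 mm above the table; z up
- reading_spot (a point): point under the reading head where the centre of the cup's underside is when the wheel is at its end stop
Mind the look-alikes: they are no part of the job. Of the things that look like the sample_cup, the middle-sized one is meant.

How it is judged (in metres and radians):
On the way:
1. the arm is swung out to its stop before the wheel is turned (value of joint folding_arm above 1.35 rad and value of joint crank_wheel below 0.5 rad), for 0.1 s.
At the end, for the whole second after the job is handed in: The wheel is within 0.3 rad of its end stop, the crank arm is still swung out (over 1.3 rad), and the sample cup stands still and upright in its nest, within 20 mm of the reading spot (value of joint crank_wheel above 2.3 rad and value of joint folding_arm above 1.3 rad and horizontal distance between sample_cup and reading_spot below 0.02 m and angle between sample_cup's own z axis and vertical below 0.15 rad and height (world z) of sample_cup below 0.042 m and linear speed of sample_cup below 0.02 m/s); the robot touches nothing.
It fails at once if the robot touches the carriage or the sample cup (contact force between any of the arm, the fingers and carriage above 1 N or contact force between any of the arm, the fingers and sample_cup above 1 N).
It also fails if it takes over 40 s, if anything falls off the work surface, if the arm or the gripper's body presses on something with over 40 N, if the wrist force passes 120 N, or if a joint passes its speed limit or range.

## Robot

A 6-joint arm with a two-finger parallel gripper is mounted at the origin on a cart in front of the work surface, level with it; the furniture and walls round the work are solid. World frame = base frame: x ahead of the robot, y to its left, z up, the work surface at z = 0. Lengths are in m, angles in degrees, forces in N, time in s.
With the tool pointing down it reaches from about 0.4 to 0.825 m from the base axis. Payload 7 kg.
Tool frame: the origin (TCP) lies midway between the tips of the shut fingers; the grasp point (between the pads) lies 19 mm behind it; z points along the fingers, y is the direction in which the jaws open and shut (so a half turn about z gives the same grasp; the last joint's range is limited). The gripper opens to 88 mm and grips with 3 to 60 N. Pads are 19 mm wide; open, the fingers measure 130 mm over their backs; the gripper's body (78 mm by 193 mm) begins 47 mm behind the grasp point.
Start: joints at [-56.66, 20.546, 0.682, 0, -70.136, -16.507], TCP at [0.195, -0.646, 0.227] pointing down, gripper open.
Joint ranges: [-176.03, 176.03], [-82.01, 121.73], [-58.28, 71.71], [-173.87, 95.51], [-174.79, -0.11], [-173.66, 173.66]. Speed limits (degrees/s): [136.94, 136.94, 172.46, 180, 180, 180].

## Interface

Orientations are given as [roll, pitch, yaw] about the fixed x, y, z axes, in that order (R = Rz(yaw) Ry(pitch) Rx(roll)).
In Python, from plant import ctrl, snapshot gives the robot as it stands.
- The arm moves only by the shell command python3 -m pendant 'ROWS'. ROWS is JSON, a list of rows, each a list of 7 numbers: the shift along the tool's x, y, z in m, then the turn, a rotation vector about the tool's x, y, z in rad, then the opening, from -1 (shut) to 1 (fully open), so that 0 is half open. In form: [[x, y, z, ax, ay, az, jaw], ...]. A call has 1 to 12 rows; each row is the pose to reach, as a shift and turn from the pose commanded when the call began, along the tool's axes at that moment; what a row does not reach only later rows make up. A row lasts 1/8 s, in which the tool goes at most 62.5 mm and 10.7 degrees, less where a joint would pass 70% of its speed; a pose out of reach is approached as far as the arm can. A call with a gripper value outside its range is refused whole. The fingers move at their own pace and stop on an object; the grip force is fixed at half the most. Time passes only in rows, so rows that repeat a pose let the fingers close. It gives the time, the measured TCP pose, the force and the opening at its end, in the units of the state.
- ctrl.get_obs(): the state, without advancing time (a new reading comes with each control period).
- snapshot(name): name is "scene" or "side" or "wrist"; returns a dict with "image" (480x640x3 uint8, blue, green, red), "mtx" (3x3 intrinsics, pixels), "k1" (the pictures are not rectified: a ray, as slopes to the right and down, at radius r is drawn at 1 + k1 r^2 times it, then the intrinsics apply), "eye" and "attitude" of the camera in the world; the wrist camera has in their place "tool_from_camera" (4x4, takes a point from camera to tool coordinates, whose origin is the TCP and whose axes are the flange's). Camera axes: x right, y up, looking along -z (the intrinsics and any distortion apply to the point x, -y, -z); pixel columns grow to the right and rows downward; lengths in m; the calibration is good to about 2 mm. A picture is of the moment at which its call begins: read the wrist's pose just before it. There is no depth.
- ctrl.close_job(): hands the job in, once; it reports no verdict.
The state is a dict: "clock": time; "joint_pos": joint angles; "qvel": joint speeds; "tau": joint torques, N m; "tool_pos": TCP position; "orientation": TCP orientation; "force": force on the tool from outside, world axes, zero at the start; "moment": the same for the moment, N m; "opening": finger opening in m.
Only numpy, scipy, OpenCV 4.12 (cv2) and the standard library are available. Lean on these libraries where they do the work, as an engineer would, in place of code of your own. Each camera call takes 0.05 s, during which the arm holds its last target.

## Working session

There is one attempt and no reset: what is moved stays moved. The work goes in short steps, Python scripts to look and compute and a shell command to move; the robot and the scene stay as the last step left them, time stands still between calls to the robot, and variables do not carry over. Pictures are saved under pics/ and viewed, and the job is handed in when it is done.

```bash
ls; mkdir -p pics; python3 - <<'E'
from plant import ctrl, snapshot
import cv2
print(ctrl.get_obs())
for n in ("scene","side","wrist"):
    s=snapshot(n); cv2.imwrite(f"pics/{n}0.png",s["image"])
    print(n,{k:v for k,v in s.items() if k!="image"})
E
```

```text
pics
{'clock': 0.0, 'joint_pos': array([-5.66610342e+01,  2.05912213e+01,  6.33342931e-01, -2.10184183e-02,
       -7.01382282e+01, -1.65077870e+01]), 'qvel': array([-0.12322873,  0.00461274, -0.08583765, -0.06044745,  0.02008049,
       -0.04967762]), 'tau': array([-6.36197856e-04, -5.82710767e+01,  2.93057996e+01,  6.99732274e+00,
        6.82371654e-03, -1.44211845e-04]), 'tool_pos': array([ 0.19528317, -0.64559944,  0.22561903]), 'orientation': array([ 1.79902240e+02, -8.36679304e-03, -1.63175972e+02]), 'force': array([ 0.33553167, -0.23376277,  0.16868678]), 'moment': array([-0.0051239 ,  0.00060552,  0.01475514]), 'opening': 0.08757114938418485}
scene {'mtx': array([[606.65442556,   0.        , 317.75512175],
       [  0.        , 606.65442556, 242.66066336],
       [  0.        ,   0.        ,   1.        ]]), 'k1': -0.05933710598332151, 'eye': array([0.09572448, 0.82535289, 0.73363692]), 'attitude': array([ 5.40203770e+01, -5.78674470e-02, -1.44634859e+02])}
side {'mtx': array([[596.13187801,   0.        , 315.41937845],
       [  0.        , 596.13187801, 244.12492599],
       [  0.        ,   0.        ,   1.        ]]), 'k1': -0.054715102910851514, 'eye': array([ 0.2494216 , -0.45143007,  0.63266327]), 'attitude': array([ 48.3242303 ,   0.35546754, -33.28320895])}
wrist {'mtx': array([[379.21837873,   0.        , 317.64439598],
       [  0.        , 379.21837873, 236.13455205],
       [  0.        ,   0.        ,   1.        ]]), 'k1': -0.049814463716934265, 'tool_from_camera': array([[-4.97303092e-04,  9.50223608e-01,  3.11568368e-01,
         8.56664715e-02],
       [ 9.99999710e-01,  2.92695461e-04,  7.03462973e-04,
         3.86287966e-04],
       [ 5.77252477e-04,  3.11568628e-01, -9.50223477e-01,
        -1.59155773e-01],
       [ 0.00000000e+00,  0.00000000e+00,  0.00000000e+00,
         1.00000000e+00]])}
```

View pics/scene0.png

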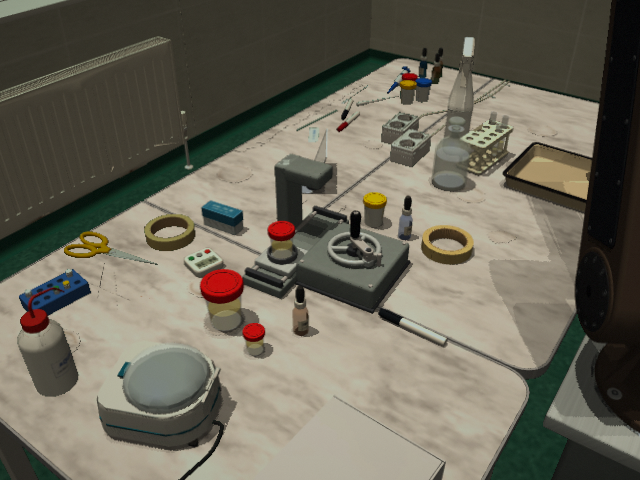

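View pics/side0.png

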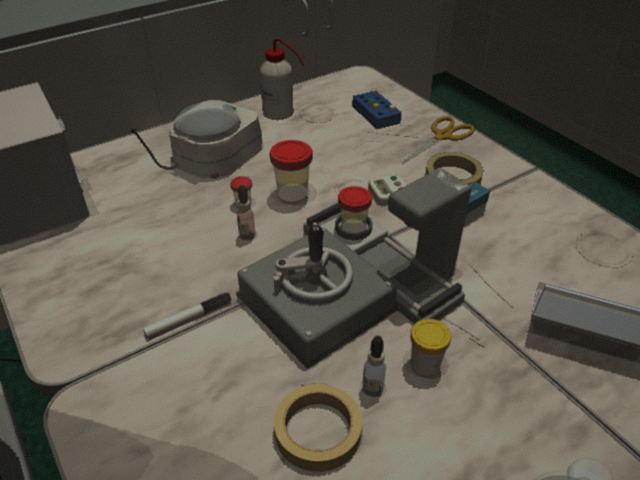

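The scene picture shows the shuttle at about (345,255), with the black knob at (355,222) and the carriage with a red-lidded cup at (281,238). In the side picture the knob is at (316,238), the wheel at (315,274), the cup at (354,205) and the reading head at (430,200).

Things that could be mistaken for the knob in the scene picture are the dropper tops at (300,295) and (406,203). For the cup they are the big one at (222,300) and the small one at (254,338). I choose the knob standing on the wheel at (355,222). I'll check it in a close crop.

```bash
cat > h.py <<'E'
import numpy as np, cv2
from scipy.spatial.transform import Rotation as R
from plant import ctrl, snapshot
def ray(s,px):
    p=np.array(px,float).reshape(-1,1,2)
    u=cv2.undistortPoints(p,s["mtx"],np.array([s["k1"],0,0,0,0.]))[:,0]
    d=np.c_[u[:,0],-u[:,1],-np.ones(len(u))]
    M=R.from_euler('xyz',s["attitude"],degrees=True).as_matrix()
    d=d@M.T
    return np.array(s["eye"]),d/np.linalg.norm(d,axis=1)[:,None]
def onz(s,px,z):
    e,d=ray(s,px); return e+d*((z-e[2])/d[:,2])[:,None]
def tri(s1,p1,s2,p2):
    e1,d1=ray(s1,p1);e2,d2=ray(s2,p2);d1=d1[0];d2=d2[0]
    A=np.c_[d1,-d2];t=np.linalg.lstsq(A,e2-e1,rcond=None)[0]
    a=e1+t[0]*d1;b=e2+t[1]*d2
    return (a+b)/2,np.linalg.norm(a-b)
E
python3 - <<'E'
import cv2
a=cv2.imread('pics/scene0.png')[190:310,240:420]
b=cv2.imread('pics/side0.png')[180:365,225:475]
cv2.imwrite('pics/c1.png',cv2.convertScaleAbs(cv2.resize(a,None,fx=4.4,fy=4.4,interpolation=cv2.INTER_CUBIC),alpha=1.5))
cv2.imwrite('pics/c2.png',cv2.convertScaleAbs(cv2.resize(b,None,fx=3.2,fy=3.2,interpolation=cv2.INTER_CUBIC),alpha=1.8))
E
```

```text
(no output)
```

View pics/c1.png

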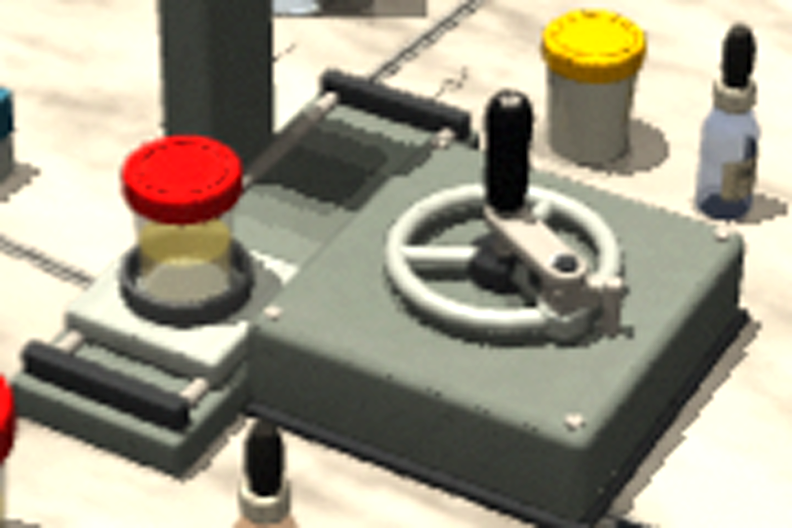

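View pics/c2.png

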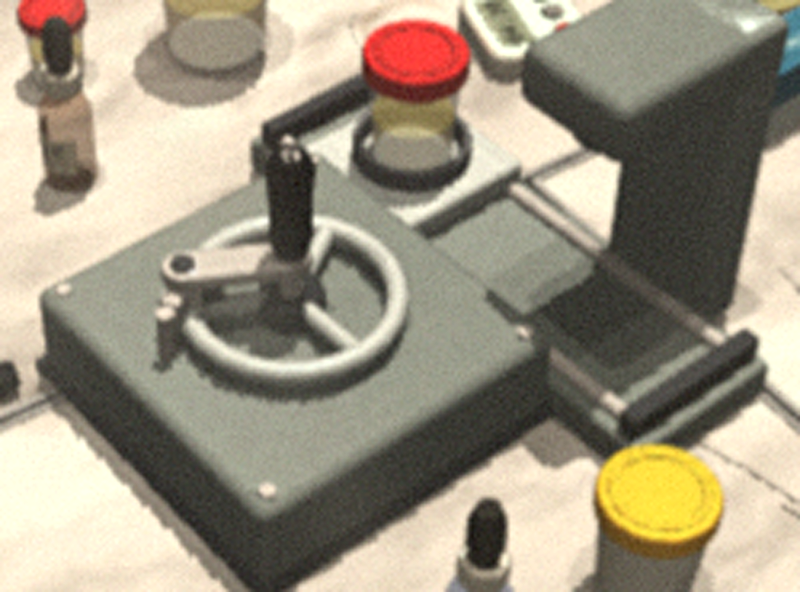

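```bash
python3 - <<'E'
from h import *
s=snapshot("scene");d=snapshot("side")
c1=lambda x,y:(240+x/4.4,190+y/4.4)
c2=lambda x,y:(225+x/3.2,180+y/3.2)
P={}
for n,a,b in [("knobtop",c1(509,97),c2(290,146)),("knobbase",c1(508,205),c2(289,256)),("pivot",c1(568,264),c2(181,264)),("lid",c1(182,168),c2(416,52)),
 ("rimL",c1(395,255),None),("screwA",c1(722,236),c2(267,490)),("screwB",c1(575,421),c2(64,289)),]:
    if b: P[n]=tri(s,a,d,b);print(n,P[n][0].round(4),round(P[n][1],4))
# screws on z=50
for a in [(272,312),(722,236),(575,421)]: print("sc z50",onz(s,c1(*a),.05).round(4))
for a in [(64,289),(523,332),(267,490)]: print("sd z50",onz(d,c2(*a),.05).round(4))
p=P["pivot"][0];k=(P["knobtop"][0]+P["knobbase"][0])/2
v=(p-k)[:2];print("dist",np.hypot(*v),"pivot ang",np.degrees(np.arctan2(v[1],v[0])))
E
```

```text
knobtop [0.5688 0.0418 0.1401] 0.0027
knobbase [0.5673 0.0392 0.0838] 0.0003
pivot [0.526  0.0596 0.0839] 0.0014
lid [0.6848 0.1108 0.0963] 0.0004
screwA [ 0.5052 -0.038   0.049 ] 0.0018
screwB [0.4923 0.1066 0.0492] 0.002
sc z50 [[0.631  0.1207 0.05  ]]
sc z50 [[ 0.5035 -0.0363  0.05  ]]
sc z50 [[0.4906 0.1078 0.05  ]]
sd z50 [[0.493  0.1063 0.05  ]]
sd z50 [[ 0.644  -0.0258  0.05  ]]
sd z50 [[ 0.5057 -0.0384  0.05  ]]
dist 0.04619406256180938 pivot ang 155.52289596960128
```

View pics/wrist0.png

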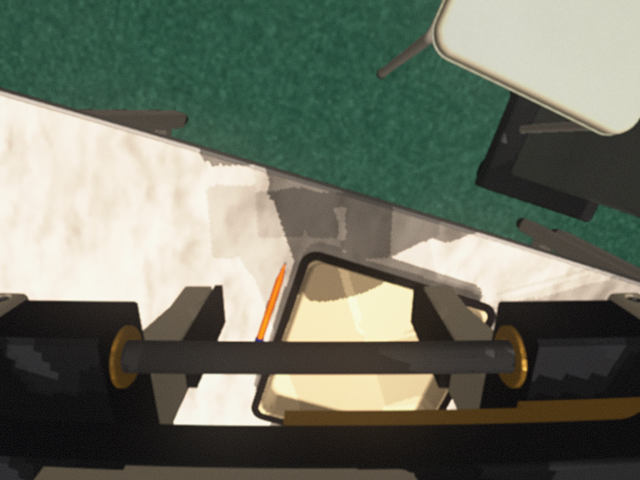

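```bash
python3 - <<'E'
from h import *
s=snapshot("scene");d=snapshot("side")
print("bottle base",onz(s,[(450,182)],0).round(3),"rack",onz(s,[(485,165)],0).round(3),"tray",onz(s,[(505,185),(590,215)],0).round(3))
b=onz(s,[(450,182)],0)[0]
e,r=ray(s,[(469,42)]);r=r[0]
t=((b[:2]-e[:2])@r[:2])/(r[:2]@r[:2]);print("bottle top",(e+t*r).round(3))
print("yellow",tri(s,(374,200),d,(431,335))[0].round(3),"dropper",tri(s,(407,198),d,(377,343))[0].round(3))
print("lid R edge / head front", tri(s,(333,168),d,(389,198))[0].round(3))
M=R.from_euler('xyz',ctrl.get_obs()["orientation"],degrees=True).as_matrix();o=ctrl.get_obs()
print(M.round(3))
psi=5.2
for tgt,ps in [((.568,.04,.225),5.2),((.568,.04,.225),-174.8)]:
    T=R.from_euler('xyz',[180,0,ps],degrees=True).as_matrix()
    print((M.T@(np.array(tgt)-o["tool_pos"])).round(4),R.from_matrix(M.T@T).as_rotvec().round(3))
E
```

```text
bottle base [[ 0.565 -0.385  0.   ]] rack [[ 0.53  -0.515  0.   ]] tray [[ 0.451 -0.449  0.   ]
 [ 0.247 -0.436  0.   ]]
bottle top [ 0.567 -0.384  0.337]
yellow [ 0.628 -0.13   0.056] dropper [ 0.547 -0.123  0.092]
lid R edge / head front [ 0.649 -0.005  0.182]
[[-0.957 -0.29  -0.   ]
 [-0.29   0.957  0.   ]
 [ 0.     0.    -1.   ]]
[-0.5553  0.5487  0.0015] [ 0.000e+00  1.000e-03 -2.939e+00]
[-0.5553  0.5487  0.0015] [ 0.    -0.     0.203]
```

```bash
python3 -m pendant '[[-0.03,0.03,0,0,0,0,1],[-0.06,0.06,0,0,0,0,1],[-0.095,0.095,0,0,0,0,1],[-0.13,0.13,0,0,0,0,1],[-0.165,0.165,0,0,0,0,1],[-0.2,0.2,0,0,0,0,1],[-0.235,0.235,0,0,0,0.03,1],[-0.27,0.27,0,0,0,0.06,1],[-0.305,0.305,0,0,0,0.1,1],[-0.34,0.34,0,0,0,0.14,1],[-0.375,0.375,0,0,0,0.17,1],[-0.4,0.4,0,0,0,0.2,1]]'; python3 - <<'E'
from h import *
o=ctrl.get_obs();M=R.from_euler('xyz',o["orientation"],degrees=True).as_matrix()
print(o["joint_pos"].round(1),(M.T@(np.array([.568,.04,.225])-o["tool_pos"])).round(4))
E
```

```text
clock: 1.85
tool_pos: [0.4633, -0.1455, 0.2269]
orientation: [180.0, 0.0, -174.6]
force: [0.2, -0.9, -0.6]
opening: 0.0874
[  5.8   2.4 -22.5  -0.  -65.1 -90.4] [-0.1217  0.1749  0.002 ]
```

```bash
python3 -m pendant '[[-0.03,0.04,0,0,0,0,1],[-0.06,0.08,0,0,0,0,1],[-0.09,0.13,0,0,0,0,1],[-0.12,0.165,0,0,0,0,1],[-0.122,0.175,0,0,0,0,1],[-0.122,0.175,0,0,0,0,1]]'; python3 - <<'E'
from h import *
o=ctrl.get_obs();s=snapshot("wrist");cv2.imwrite("pics/w1.png",s["image"])
d=snapshot("side");cv2.imwrite("pics/s1.png",d["image"])
M=R.from_euler('xyz',o["orientation"],degrees=True).as_matrix()
T=np.array(s["tool_from_camera"])
for n,p in [("knobtop",(.568,.04,.139)),("pivot",(.5262,.0592,.085))]:
    q=M.T@(np.array(p)-o["tool_pos"]); c=np.linalg.inv(T)@np.r_[q,1]
    x,y=c[0]/-c[2],-c[1]/-c[2]; f=1+s["k1"]*(x*x+y*y)
    print(n,q.round(3),s["mtx"]@[x*f,y*f,1])
E
```

```text
clock: 2.6
tool_pos: [0.5672, 0.0387, 0.2263]
orientation: [-180.0, -0.0, -174.6]
force: [0.1, 0.3, -0.1]
opening: 0.0874
knobtop [-0.001  0.001  0.087] [319.31935303 244.2167924    1.        ]
pivot [0.039 0.024 0.141] [348.2294462  174.25105681   1.        ]
```

View pics/w1.png

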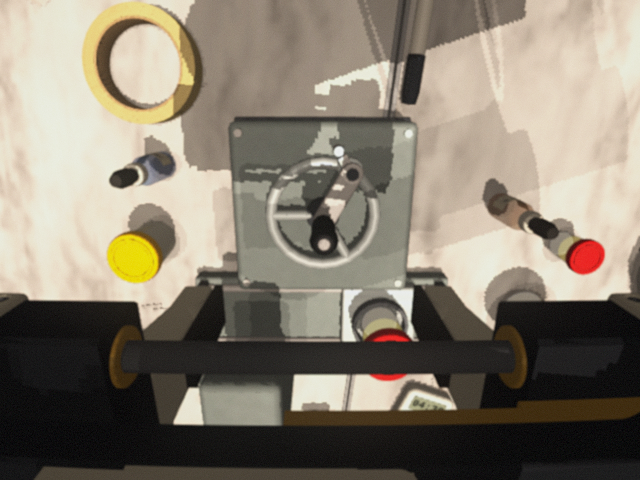

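View pics/s1.png

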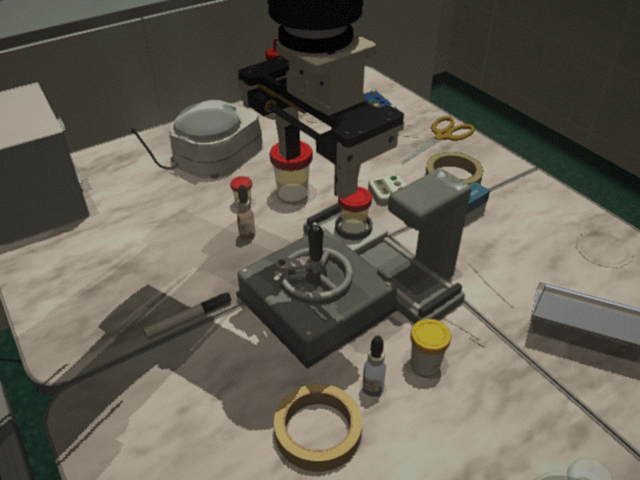

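The wrist picture shows the knob top at (323,244) against a predicted (319,244), and the pivot at (352,174) against (348,174). That agrees to about 2 mm, so I shift slightly to the left (world y) and descend.

```bash
python3 -m pendant '[[-0.001,0.003,0.04,0,0,0,1],[-0.001,0.003,0.08,0,0,0,1],[-0.001,0.003,0.11,0,0,0,1],[-0.001,0.003,0.127,0,0,0,1],[-0.001,0.003,0.127,0,0,0,0.2],[-0.001,0.003,0.127,0,0,0,-0.4],[-0.001,0.003,0.127,0,0,0,-1],[-0.001,0.003,0.127,0,0,0,-1],[-0.001,0.003,0.127,0,0,0,-1],[-0.001,0.003,0.127,0,0,0,-1],[-0.001,0.003,0.127,0,0,0,-1]]'; python3 - <<'E'
from h import *
s=snapshot("wrist");cv2.imwrite("pics/w2.png",s["image"])
E
```

```text
clock: 4.08
tool_pos: [0.5683, 0.0414, 0.0996]
orientation: [-180.0, -0.0, -174.6]
force: [1.0, -0.0, 0.0]
opening: 0.0234
```

View pics/w2.png

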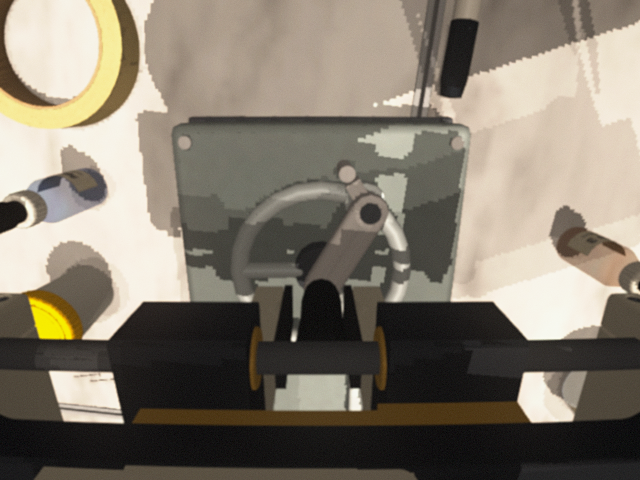

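```bash
python3 -m pendant '[[0,0,0,0,0,0,-1],[0,0,0,0,0,0,-1]]'; python3 - <<'E'
import numpy as np
ps=np.radians(-174.6);X=np.array([np.cos(ps),np.sin(ps)]);Y=np.array([np.sin(ps),-np.cos(ps)])
a0=np.radians(-24.7)
for t in range(0,100,8):
    a=a0+np.radians(t);d=.046*np.array([np.cos(a)-np.cos(a0),np.sin(a)-np.sin(a0)])
    print(t,round(d@X,4),round(d@Y,4))
E
```

```text
clock: 4.38
tool_pos: [0.5684, 0.0426, 0.0996]
orientation: [179.9, 0.0, -174.6]
force: [-1.3, 6.2, 0.0]
opening: 0.0194
0 0.0 0.0
8 -0.0028 0.0058
16 -0.0048 0.0119
24 -0.0059 0.0182
32 -0.0062 0.0246
40 -0.0055 0.031
48 -0.004 0.0372
56 -0.0016 0.0432
64 0.0016 0.0487
72 0.0056 0.0538
80 0.0102 0.0583
88 0.0154 0.062
96 0.021 0.0651
```

```bash
python3 -m pendant '[[-0.001,0.004,0,0,0,0,-1],[-0.003,0.007,0,0,0,0,-1],[-0.004,0.01,0,0,0,0,-1],[-0.005,0.013,0,0,0,0,-1],[-0.0055,0.016,0,0,0,0,-1],[-0.006,0.0195,0,0,0,0,-1],[-0.006,0.0225,0,0,0,0,-1],[-0.006,0.026,0,0,0,0,-1],[-0.006,0.029,0,0,0,0,-1],[-0.0055,0.0325,0,0,0,0,-1],[-0.0055,0.0325,0,0,0,0,-1]]'; python3 - <<'E'
from h import *
s=snapshot("side");cv2.imwrite("pics/s3.png",cv2.resize(s["image"][200:380,200:460],None,fx=3,fy=3))
E
```

```text
clock: 5.75
tool_pos: [0.5708, 0.0747, 0.0996]
orientation: [180.0, 0.0, -174.6]
force: [0.9, -0.7, 1.5]
opening: 0.0195
```

View pics/s3.png

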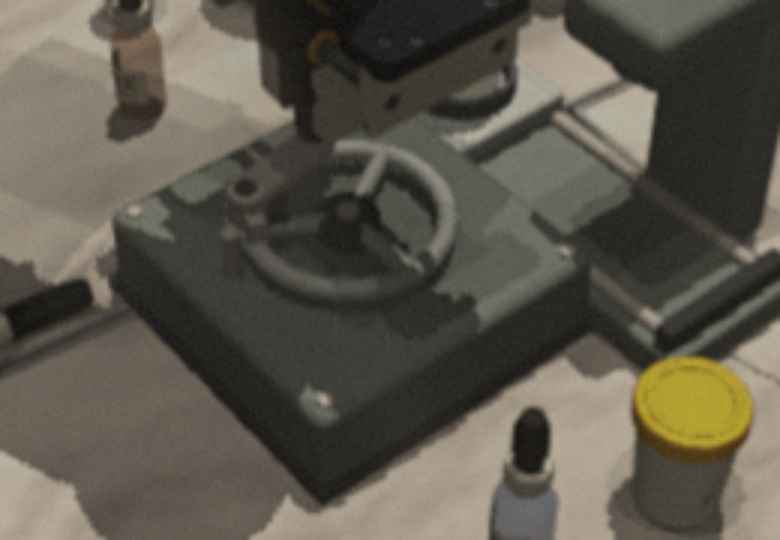

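```bash
python3 -m pendant '[[0.0005,0.003,0,0,0,0,-1],[0.0015,0.006,0,0,0,0,-1],[0.0025,0.009,0,0,0,0,-1],[0.004,0.012,0,0,0,0,-1],[0.0055,0.015,0,0,0,0,-1],[0.007,0.0177,0,0,0,0,-1],[0.009,0.0203,0,0,0,0,-1],[0.011,0.0228,0,0,0,0,-1],[0.0133,0.025,0,0,0,0,-1],[0.0157,0.0273,0,0,0,0,-1],[0.0183,0.0292,0,0,0,0,-1],[0.021,0.031,0,0,0,0,-1]]'; python3 - <<'E'
from h import *
s=snapshot("side");cv2.imwrite("pics/s4.png",cv2.convertScaleAbs(cv2.resize(s["image"][200:380,200:460],None,fx=3,fy=3),alpha=1.6))
E
```

```text
clock: 7.3
tool_pos: [0.5468, 0.1034, 0.0996]
orientation: [180.0, 0.0, -174.6]
force: [1.1, 1.8, 1.6]
opening: 0.0197
```

View pics/s4.png

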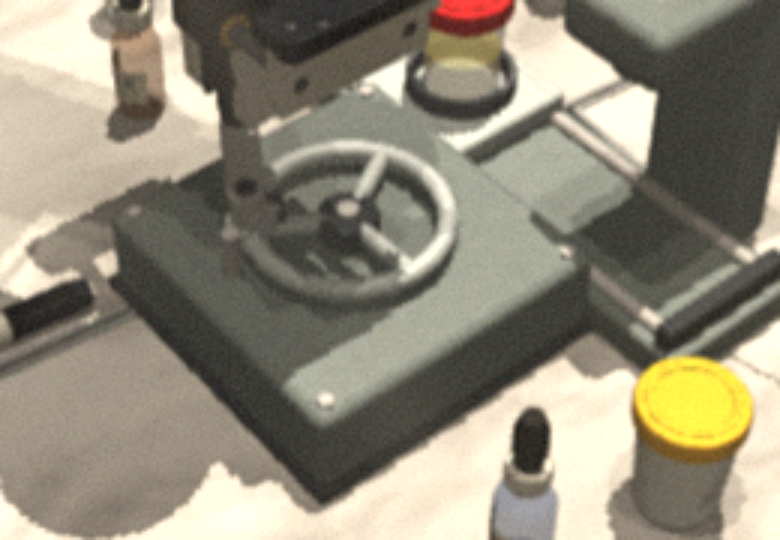

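```bash
python3 -m pendant '[[0.0015,0.001,0,0,0,0,-1],[0.0025,0.0015,0,0,0,0,-1],[0.0025,0.0015,0,0,0,0,-1]]'; python3 - <<'E'
from h import *
s=snapshot("wrist");cv2.imwrite("pics/w4.png",s["image"])
o=ctrl.get_obs();print(o["tool_pos"],o["force"])
ps=np.radians(-174.6);X=np.array([np.cos(ps),np.sin(ps)]);Y=np.array([np.sin(ps),-np.cos(ps)])
W=np.array([.568,.0425]);v=o["tool_pos"][:2]-W;print(np.hypot(*v),np.degrees(np.arctan2(v[1],v[0])))
a0=np.arctan2(v[1],v[0])
for k in range(0,39):
    a=a0+np.radians(4*k);d=.065*np.array([np.cos(a)-np.cos(a0),np.sin(a)-np.sin(a0)])
    print(4*k,round(d@X,4),round(d@Y,4))
E
```

```text
clock: 7.72
tool_pos: [0.5442, 0.1036, 0.0995]
orientation: [-179.9, -0.0, -174.6]
force: [4.1, -4.7, 2.0]
opening: 0.0193
[0.54416561 0.10364519 0.09950905] [ 2.47993124 -4.87901486  1.78705485]
0.06562631250427282 111.29582902388576
0 0.0 0.0
4 0.0043 -0.0014
8 0.0085 -0.0031
12 0.0126 -0.0051
16 0.0165 -0.0073
20 0.0203 -0.0099
24 0.0239 -0.0126
28 0.0273 -0.0157
32 0.0304 -0.0189
36 0.0333 -0.0224
40 0.036 -0.0261
44 0.0384 -0.0299
48 0.0406 -0.0339
52 0.0424 -0.0381
56 0.044 -0.0423
60 0.0452 -0.0467
64 0.0462 -0.0511
68 0.0468 -0.0556
72 0.0472 -0.0601
76 0.0472 -0.0647
80 0.0469 -0.0692
84 0.0462 -0.0737
88 0.0453 -0.0781
92 0.0441 -0.0825
96 0.0425 -0.0868
100 0.0407 -0.0909
104 0.0385 -0.0949
108 0.0362 -0.0988
112 0.0335 -0.1024
116 0.0306 -0.1059
120 0.0274 -0.1092
124 0.0241 -0.1122
128 0.0205 -0.115
132 0.0167 -0.1176
136 0.0128 -0.1199
140 0.0087 -0.1218
144 0.0045 -0.1236
148 0.0002 -0.125
152 -0.0042 -0.1261
```

View pics/w4.png

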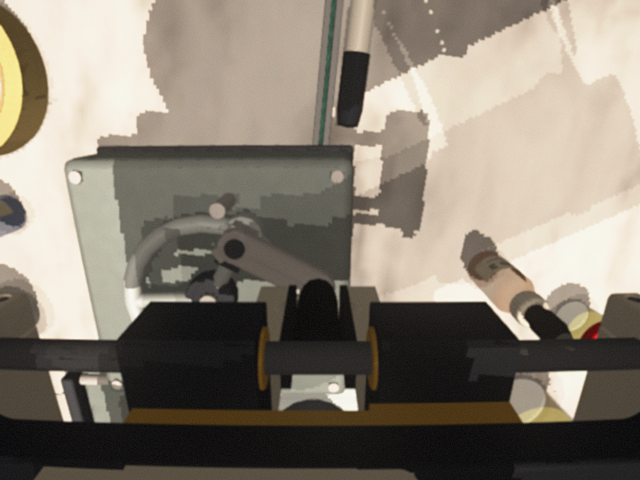

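The arm is at its outer stop: the swing angle from the knob position is about 91°, and the wheel's pivot has not moved. Next I crank.

```bash
python3 -m pendant '[[0.0043,-0.0014,0,0,0,0,-1],[0.0085,-0.0031,0,0,0,0,-1],[0.0126,-0.0051,0,0,0,0,-1],[0.0165,-0.0073,0,0,0,0,-1],[0.0203,-0.0099,0,0,0,0,-1],[0.0239,-0.0126,0,0,0,0,-1],[0.0273,-0.0157,0,0,0,0,-1],[0.0304,-0.0189,0,0,0,0,-1],[0.0333,-0.0224,0,0,0,0,-1],[0.036,-0.0261,0,0,0,0,-1],[0.0384,-0.0299,0,0,0,0,-1],[0.0406,-0.0339,0,0,0,0,-1]]'; python3 - <<'E'
from h import *
s=snapshot("side");cv2.imwrite("pics/s5.png",s["image"])
o=ctrl.get_obs();print(o["tool_pos"],o["force"])
W=np.array([.568,.0425]);v=o["tool_pos"][:2]-W;print(np.hypot(*v),np.degrees(np.arctan2(v[1],v[0])))
E
```

```text
clock: 9.28
tool_pos: [0.5077, 0.0671, 0.0996]
orientation: [180.0, 0.1, -174.6]
force: [5.7, 0.4, -1.0]
opening: 0.0195
[0.50743318 0.06672209 0.09960366] [ 6.2631987  -2.33680922 -1.90529578]
0.06523073847563633 158.20237260781872
```

View pics/s5.png

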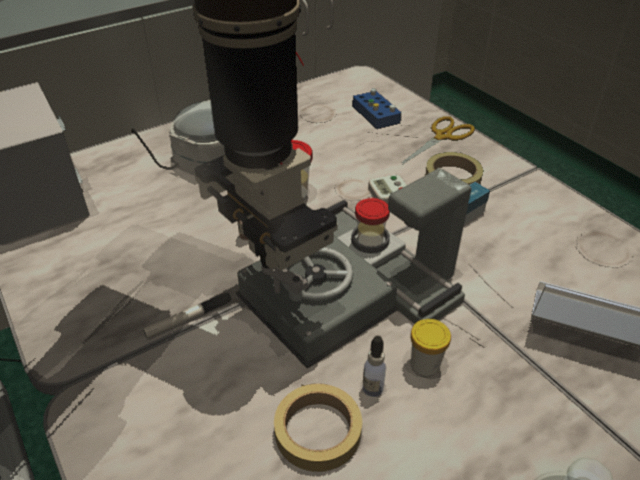

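The carriage is following: the cup is now at (372,220), and the gripper is clear of it. I continue cranking.

```bash
python3 -m pendant '[[0.0018,-0.0042,0,0,0,0,-1],[0.0034,-0.0084,0,0,0,0,-1],[0.0046,-0.0128,0,0,0,0,-1],[0.0056,-0.0172,0,0,0,0,-1],[0.0062,-0.0217,0,0,0,0,-1],[0.0066,-0.0262,0,0,0,0,-1],[0.0066,-0.0308,0,0,0,0,-1],[0.0063,-0.0353,0,0,0,0,-1],[0.0056,-0.0398,0,0,0,0,-1],[0.0047,-0.0442,0,0,0,0,-1],[0.0035,-0.0486,0,0,0,0,-1],[0.0019,-0.0529,0,0,0,0,-1]]'; python3 - <<'E'
from h import *
o=ctrl.get_obs();print(o["tool_pos"],o["force"],o["opening"])
W=np.array([.568,.0425]);v=o["tool_pos"][:2]-W;print(np.hypot(*v),np.degrees(np.arctan2(v[1],v[0])))
E
```

```text
clock: 10.82
tool_pos: [0.5099, 0.0137, 0.0995]
orientation: [-180.0, -0.0, -174.6]
force: [0.6, 3.6, 1.4]
opening: 0.0193
[0.50991696 0.01367801 0.09951627] [0.55588174 3.64645726 1.37150751] 0.019259420733323505
0.06484093824327991 -153.60845388139037
```

```bash
python3 -m pendant '[[-0.0018,-0.0041,0,0,0,0,-1],[-0.004,-0.0081,0,0,0,0,-1],[-0.0063,-0.012,0,0,0,0,-1],[-0.009,-0.0156,0,0,0,0,-1],[-0.0119,-0.0191,0,0,0,0,-1],[-0.0151,-0.0224,0,0,0,0,-1],[-0.0184,-0.0254,0,0,0,0,-1],[-0.022,-0.0282,0,0,0,0,-1],[-0.0258,-0.0308,0,0,0,0,-1],[-0.0297,-0.0331,0,0,0,0,-1],[-0.0338,-0.035,0,0,0,0,-1]]'; python3 - <<'E'
from h import *
o=ctrl.get_obs();print(o["tool_pos"],o["force"],o["opening"])
W=np.array([.568,.0425]);v=o["tool_pos"][:2]-W;print(np.hypot(*v),np.degrees(np.arctan2(v[1],v[0])))
s=snapshot("side");cv2.imwrite("pics/s6.png",s["image"])
E
```

```text
clock: 12.2
tool_pos: [0.5466, -0.0184, 0.0995]
orientation: [-180.0, -0.1, -174.6]
force: [-3.3, -1.3, 5.4]
opening: 0.0194
[ 0.54658357 -0.01843058  0.09945336] [-3.27859327 -1.33935955  5.36634589] 0.01943019677007554
0.06458482038288857 -109.36601502364202
```

View pics/s6.png

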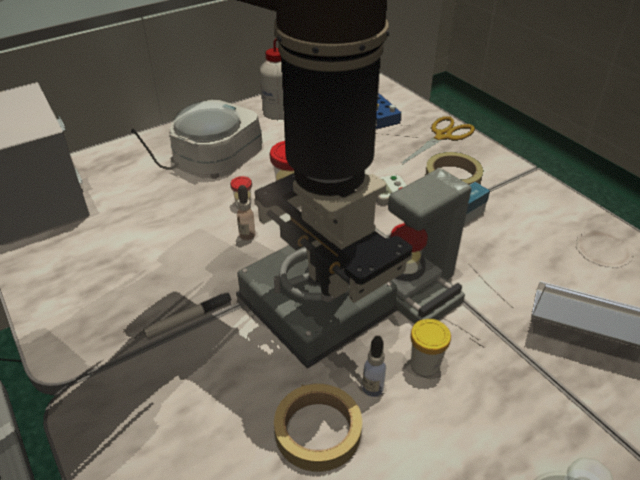

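```bash
python3 -m pendant '[[-0.002,-0.001,0,0,0,0,-1],[-0.0042,-0.0018,0,0,0,0,-1],[-0.0064,-0.0025,0,0,0,0,-1],[-0.0085,-0.0032,0,0,0,0,-1],[-0.0107,-0.0038,0,0,0,0,-1],[-0.0107,-0.0038,0,0,0,0,-1]]'; python3 - <<'E'
from h import *
o=ctrl.get_obs();print(o["tool_pos"],o["force"],o["opening"])
W=np.array([.568,.0425]);v=o["tool_pos"][:2]-W;print(np.hypot(*v),np.degrees(np.arctan2(v[1],v[0])))
E
```

```text
clock: 13.0
tool_pos: [0.5566, -0.0213, 0.0994]
orientation: [-180.0, -0.2, -174.7]
force: [-6.5, -0.6, 7.4]
opening: 0.019
[ 0.55659677 -0.02128012  0.09940636] [-6.45160684 -0.55583362  7.40690163] 0.018975822567673953
0.06479148734558653 -100.13678925040503
```

```bash
python3 -m pendant '[[-0.0015,-0.0003,0,0,0,0,-1],[-0.003,-0.0006,0,0,0,0,-1],[-0.003,-0.0006,0,0,0,0,-1]]'; python3 - <<'E'
from h import *
o=ctrl.get_obs();print(o["tool_pos"],o["force"],o["opening"])
W=np.array([.568,.0425]);v=o["tool_pos"][:2]-W;print(np.hypot(*v),np.degrees(np.arctan2(v[1],v[0])))
s=snapshot("wrist");cv2.imwrite("pics/w7.png",s["image"])
E
```

```text
clock: 13.38
tool_pos: [0.5571, -0.0216, 0.0993]
orientation: [-180.0, -0.4, -174.7]
force: [-14.7, 2.9, 16.5]
opening: 0.0194
[ 0.55707722 -0.02163101  0.09925819] [-14.72807074   2.88751024  16.54397756] 0.01940382227092017
0.06505454262747483 -99.6658511991343
```

View pics/w7.png

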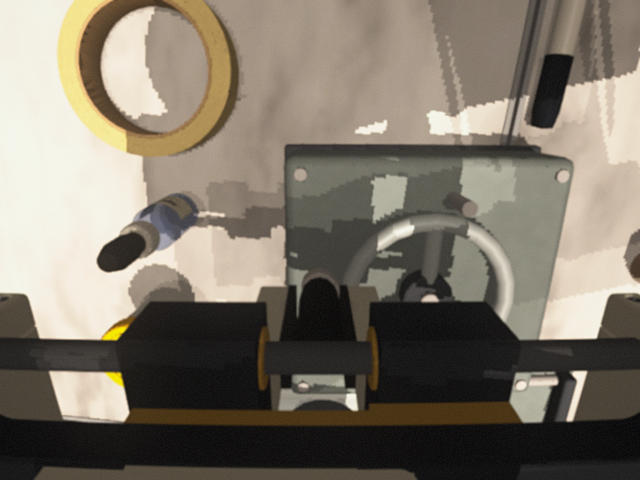

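The force rises to 15 N with no further motion, so the wheel is at its end stop. I release and lift.

```bash
python3 -m pendant '[[0.002,0.0005,0,0,0,0,-1],[0.003,0.0006,0,0,0,0,-1],[0.003,0.0006,0,0,0,0,0],[0.003,0.0006,0,0,0,0,0],[0.003,0.0006,0,0,0,0,0],[0.003,0.0006,0,0,0,0,0],[0.003,0.0006,-0.02,0,0,0,0],[0.003,0.0006,-0.05,0,0,0,0],[0.003,0.0006,-0.09,0,0,0,0],[0.003,0.0006,-0.13,0,0,0,0]]'; python3 -m pendant '[[0.03,0,0,0,0,0,0],[0.07,0,0,0,0,0,0],[0.1,0,0,0,0,0,0],[0.1,0,0,0,0,0,0],[0.1,0,0,0,0,0,0]]';  python3 - <<'E'
from h import *
o=ctrl.get_obs();print(o["tool_pos"],o["force"],o["opening"])
for n in ("side","scene","wrist"):
    s=snapshot(n);cv2.imwrite(f"pics/{n}9.png",s["image"])
E
```

```text
clock: 14.68
tool_pos: [0.5578, -0.0205, 0.2307]
orientation: [-180.0, -0.0, -174.6]
force: [0.6, -0.4, -0.3]
opening: 0.0438
clock: 15.3
tool_pos: [0.459, -0.0297, 0.2299]
orientation: [180.0, 0.1, -174.6]
force: [-0.4, -0.9, -0.9]
opening: 0.0438
[ 0.45901734 -0.02965045  0.22993608] [-0.41212598 -0.8774462  -0.8946928 ] 0.04378466222070686
```

View pics/side9.png

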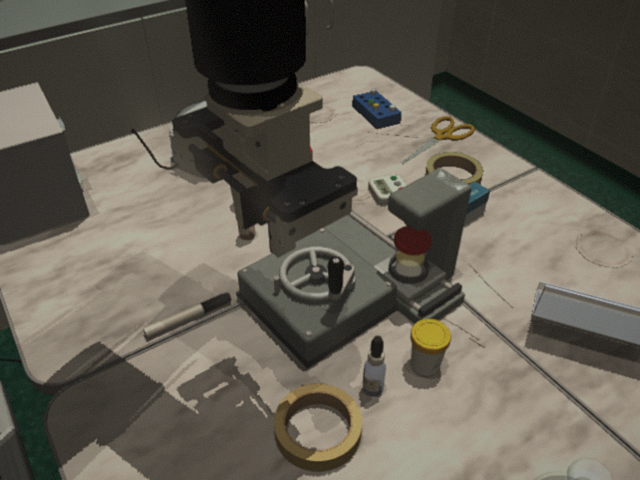

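View pics/scene9.png

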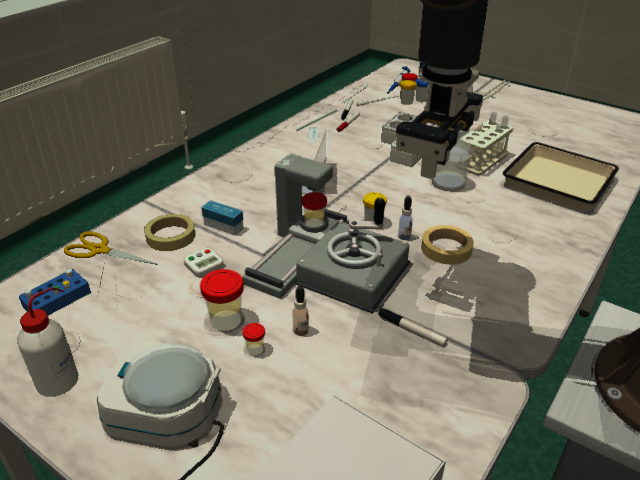

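View pics/wrist9.png

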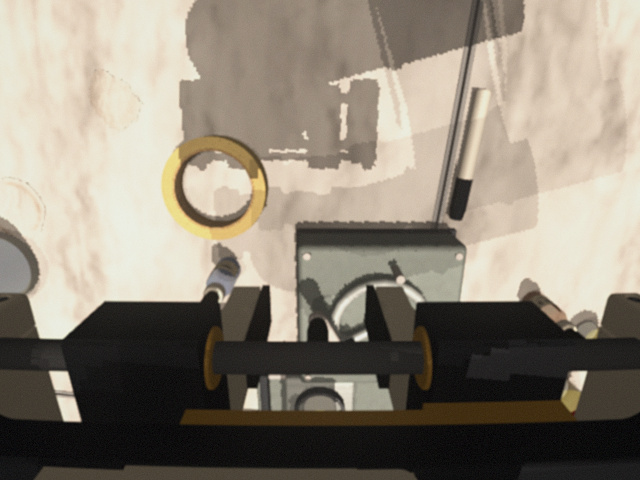

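```bash
python3 - <<'E'
import cv2
a=cv2.imread('pics/scene9.png')[180:280,280:410];b=cv2.imread('pics/side9.png')[215:315,290:450]
cv2.imwrite('pics/c3.png',cv2.convertScaleAbs(cv2.resize(a,None,fx=5,fy=5,interpolation=cv2.INTER_CUBIC),alpha=1.8))
cv2.imwrite('pics/c4.png',cv2.convertScaleAbs(cv2.resize(b,None,fx=5,fy=5,interpolation=cv2.INTER_CUBIC),alpha=2.2))
E
```

```text
(no output)
```

View pics/c3.png

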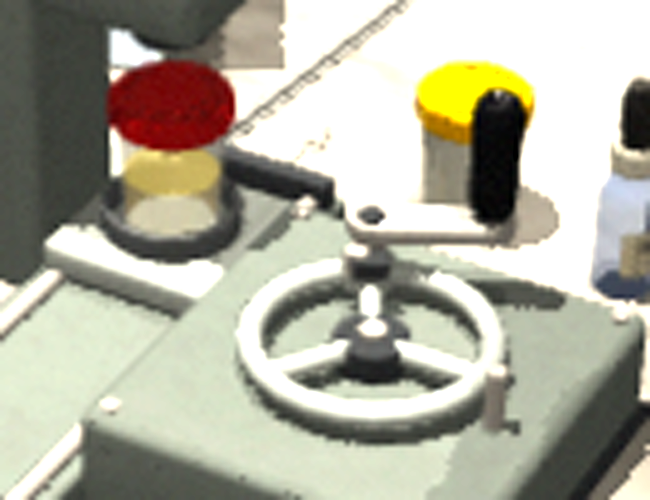

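View pics/c4.png

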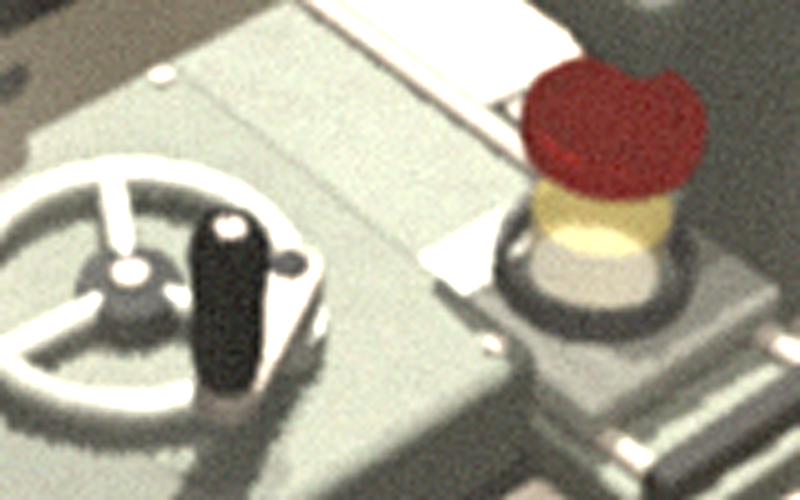

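```bash
python3 - <<'E'
from h import *
s=snapshot("scene");d=snapshot("side")
c=lambda x,y:(280+x/5,180+y/5); e=lambda x,y:(290+x/5,215+y/5)
k=tri(s,c(498,97),d,e(230,225));p=tri(s,c(372,215),d,e(290,263));l=tri(s,c(172,98),d,e(615,118))
for q in (k,p,l): print(q[0].round(4),round(q[1],4))
W=np.array([.568,.0425]);f=lambda v:np.degrees(np.arctan2(v[1],v[0]))
pw=f(p[0][:2]-W);ka=f(k[0][:2]-p[0][:2]);print("wheel turn",(pw-155.3)%360,"arm",(ka-(pw+180))%360)
print("lid moved",np.hypot(*(l[0][:2]-[.6848,.1108])))
E
```

```text
[ 0.5565 -0.023   0.1375] 0.0008
[0.5941 0.0021 0.0841] 0.0016
[ 0.6957 -0.0089  0.0941] 0.0011
wheel turn 147.56355463416202 arm 90.96334456104711
lid moved 0.12020452237870251
```

The two-view check gives a wheel turn of about 2.58 rad, the arm at about 91°, and the lid moved 120 mm at the same height. The robot is clear, so I hand in.

```bash
python3 -c "
from plant import ctrl
print(ctrl.close_job())"
```

```text
the job is handed in; nothing more can be done
None
```

The job is done and handed in after about 15 s on the robot's clock. I gripped the black knob and swung the arm out to its stop, then cranked the wheel counterclockwise until the force rose with no further motion (about 15 N). Then I let go, lifted and backed away.

My last checks, from triangulating the two fixed cameras:
- **Wheel:** turned about 148° (2.58 rad), against an end stop of 2.6 rad.
- **Arm:** still swung out, at about 91°.
- **Cup:** its lid moved 120 mm, as the carriage should, and it stands upright in its nest under the reading head. I did not triangulate the reading spot itself.
- **Robot:** about 1 N on the tool, clear of everything in the pictures. It kept clear of the cup and carriage in every picture I took.

No check failed. The only disagreement was about 2 mm in the knob's sideways position between the fixed cameras and the wrist camera, and I corrected for it before gripping.

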